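# Find the stamped specimen carton and push it to the dispatch rail

### The job

Two like specimen cartons stand on the lab bench and one has an ink stamp on the label on its underside. Without picking anything up, tip both cartons over towards the robot's side of the bench, so that each lies on the broad side that faced the robot with its underside facing the metal dispatch rail; once both are down, gently push the stamped one along the bench until its underside rests flat against the rail. Leave the other carton lying well short of the rail, and leave the bottle, the jar and the beaker alone.

Things in the scene. Friction and masses are not known exactly. Their poses are not given: they have to be found in the camera images.
- stamped: Stamped closed cardboard carton, upright at first: 64 mm deep (own x), 120 wide (y), 100 tall (z), 0.2-0.4 kg. Underneath, hidden at first: a white label with a black ring 54 mm across and a bar. Origin: centre of its underside; z runs to its top, x away from the robot (within 0.25 rad). Pushed near the top it tips about its lower edge, not slides, and falls by itself past 33 degrees; lying, it is 64 mm high.
- plain: The other carton, the same in every way but with only a blank white label underneath: closed cardboard carton, upright at first: 64 mm deep (own x), 120 wide (y), 100 tall (z), 0.2-0.4 kg. Origin: centre of its underside; z runs to its top, x away from the robot (within 0.25 rad). 
- stamped_mid (a point): Centre of the stamped carton, 50 mm from its underside.
- plain_mid (a point): Centre of the other carton, 50 mm from its underside.
- rail: Dispatch rail: a fixed bare aluminium angle, 600 mm long (its own y) and 30 mm high, beyond the cartons as the robot sees them. Origin: at bench level in the middle of its upright front face, the face towards the robot; x points away from the robot, square to that face, so things in front of the face have negative x.
- rail_face (a point): Middle of the rail's front face, 15 mm above the bench.
- vial: Small amber bottle, 30 mm across and 65 mm tall, standing between the two cartons; to be left alone. Origin: centre of its underside.
- jar: Clear plastic jar, 56 mm across and 75 mm tall, standing to the left of the cartons; to be left alone. Origin: centre of its underside.
- beaker: Glass beaker, 64 mm across and 85 mm tall, standing to the right of the cartons; to be left alone. Origin: centre of its underside.
Not all that is in view belongs to the job. Leave any green look-alike of the plain alone.

How it is judged:
By the outcome, as a careful person would: the job done as asked, in the order asked, and still so for the second after the job is handed in, with the robot touching nothing.
It also fails if it takes over 64 s, if anything falls off the work surface, if the arm or the gripper's body presses on something with over 40 N, if the wrist force passes 120 N, or if a joint passes its speed limit or range.

### The arm

A 6-joint arm with a two-finger parallel gripper is mounted at the origin on the work surface. World frame = base frame: x ahead of the robot, y to its left, z up, the work surface at z = 0. Lengths are in m, angles in rad, forces in N, time in s.
With the tool pointing down it reaches from about 0.25 to 0.8 m from the base axis. Payload 8.5 kg.
Tool frame: the origin (TCP) lies at the very end of the fingers, on their centre line; the grasp point (between the pads) lies 19 mm behind it; z points along the fingers, y is the line along which they close (so a half turn about z gives the same grasp; the last joint's range is limited). The gripper opens to 85 mm and grips with 20 to 120 N. Pads are 22 mm wide; open, the fingers measure 114 mm over their backs; the gripper's body (76 mm by 85 mm) begins 54 mm behind the grasp point. The pads swing forward as they close: fully open they stand 13 mm farther back than shut.
Start: joints at [-1.302, 0.238, -0.013, 1.319, 0, 1.571], TCP at [0.139, -0.506, 0.231] pointing down, gripper open.
Joint ranges: [-2.66, 2.66], [-1.03, 1.9], [-1.14, 1.46], [-1.82, 2.27], [-1.45, 1.34], [-3.14, 3.14]. Speed limits (rad/s): [2.22, 2.22, 2.79, 3.14, 3.14, 3.14].

### API

Orientations are given as a rotation vector (axis times angle).
In Python, from bench import * gives the robot as it stands.
- The arm moves only by the tool arm_command, never from a script. Its argument "targets" is a list of rows, each a list of 7 numbers: the shift along the tool's x, y, z in units of 30 mm (1.0 is 30 mm), then the turn, a rotation vector about the tool's x, y, z in units of 6 degrees (1.0 is 6 degrees), then the finger opening in mm, from 0 to 85.4. A call has 1 to 10 rows; each row shifts and turns the commanded pose from where the row before left it, along the tool's axes as they then stand; what a row does not reach is not made up. A row lasts 1/12 s, in which the tool goes at most 41.7 mm and 7.16 degrees, less where a joint would pass 70% of its speed; a pose out of reach is approached as far as the arm can. A call is refused whole if a number of a shift passes 1 or a number of a turn 1, either way. A call with a gripper value outside its range is refused whole. The fingers move at their own pace and stop on an object; "grip_force" is the grip in N (left out, the last holds). Time passes only in rows, so rows that do not move let the fingers close. It gives the time, the measured TCP pose, the force, the opening and the grip force at its end, in the units of the state.
- get_obs(): the state, without advancing time (a new reading comes with each control period).
- camera(name): name is "scene" or "top"; returns (picture, depth): 420x560x3 uint8, blue, green, red; 420x560 float32, m along the optical axis (not along the pixel's ray), 0 where there is no reading.
- camera_model(name): a dict with "fov_y" (degrees; the focal length in pixels is half the picture's height over the tangent of half this angle, whatever the lens; pixels are square), "cx", "cy" (the principal point, pixels), "k1" (the pictures are not rectified: a ray, as slopes to the right and down, at radius r is drawn at 1 + k1 r^2 times it, then the intrinsics apply), "cam_to_world" (4x4, takes a point from camera to world coordinates). Camera axes: x right, y up, looking along -z (the intrinsics and any distortion apply to the point x, -y, -z); pixel columns grow to the right and rows downward; lengths in m; the calibration is good to about 2 mm. A picture is of the moment at which its call begins. camera_model takes no time and is no camera call.
- close_job(): hands the job in; it is judged then, once.
Trained networks look in the newest picture that a camera, given by its name, has taken for a name from the list of things; names that differ only in an ending like _2 or _b are one class to them, and where a whole thing is asked for, a point or a joint stands for the part that bears it (a point fixed in the world has none). Each returns a list of dicts, best first, with "p" (0 to 1); they miss things now and then, are a little off and sometimes report something else, mostly with a low value. They report only what shows in the picture. A call takes as long as a camera call. They do not tell look-alikes from the thing itself.
- recognise(target, camera): "position" ([x, y, z] in m, in world coordinates, good to about 4 mm: the middle of the surface that is visible of it).
- cut_out(target, camera): "pixels" (420x560 bool, what is visible of it).
The state is a dict: "clock": time; "q": joint angles; "joint_velocities": joint speeds; "joint_efforts": joint torques, N m; "ee_pos": TCP position; "tool_rot": TCP orientation; "ft_force": force on the tool from outside, world axes, zero at the start; "torque": the same for the moment, N m; "width": finger opening in m; "finger_force": force on a finger pad.
Only numpy, scipy, OpenCV 4.12 (cv2) and the standard library are available. Lean on these libraries where they do the work, as an engineer would, in place of code of your own. Each camera call takes 0.05 s, during which the arm holds its last target. There are 200 camera calls.

## Working session

There is one attempt and no reset: what is moved stays moved. The work goes in short steps, Python scripts to look and compute and a tool call to move; the robot and the scene stay as the last step left them, time stands still between calls to the robot, and variables do not carry over. Pictures are saved under pics/ and viewed, at most 10 in all, crops included, and the job is handed in when it is done.

Besides the shell and the picture viewer there is one more tool, called after "Call:" in YAML: its name, and indented under it one key for each argument. arm_command: Moves the arm, as the interface text tells. Its arguments: {"type":"object","properties":{"targets":{"type":"array","items":{"type":"array","items":{"type":"number"}}},"grip_force":{"type":"number"}},"required":["targets"]}

```bash
mkdir -p pics; ls; python3 - <<'E'
from bench import *
import cv2,numpy as np
for n in("scene","top"):
    p,d=camera(n); cv2.imwrite(f"pics/{n}0.png",p); np.save(f"pics/{n}0.npy",d)
    m=camera_model(n); print(n,m)
    for t in("stamped","plain","rail","vial","jar","beaker"):
        for r in recognise(t,n)[:4]: print(n,t,round(r["p"],2),np.round(r["position"],3))
o=get_obs();print(o)
E
```

```text
pics
scene {'fov_y': 56.77970872604047, 'cx': 276.9932686479097, 'cy': 205.29787826101372, 'k1': -0.035883394641789565, 'cam_to_world': array([[ 0.71204308, -0.48166107,  0.51087891,  1.09539747],
       [ 0.7020288 ,  0.5010838 , -0.50603418, -0.45812939],
       [-0.01225618,  0.71896984,  0.6949332 ,  0.75567179],
       [ 0.        ,  0.        ,  0.        ,  1.        ]])}
scene plain 0.88 [ 0.402 -0.02   0.075]
scene plain 0.84 [0.403 0.139 0.094]
scene plain 0.72 [0.624 0.117 0.081]
scene plain 0.57 [0.715 0.41  0.072]
scene rail 0.69 [ 0.725 -0.06  -0.001]
scene vial 0.58 [ 0.657 -0.015  0.036]
scene jar 0.62 [0.531 0.355 0.052]
scene beaker 0.8 [ 0.547 -0.372  0.056]
top {'fov_y': 52.169915573420965, 'cx': 282.16046229551847, 'cy': 208.60344293811872, 'k1': -0.030014595725367653, 'cam_to_world': array([[ 0.07932869,  0.97042799, -0.22798351,  0.367322  ],
       [-0.99684635,  0.07674895, -0.02017334,  0.03082931],
       [-0.00207927,  0.22886485,  0.97345599,  0.98877219],
       [ 0.        ,  0.        ,  0.        ,  1.        ]])}
top stamped 0.59 [ 0.621 -0.144  0.10
[... 273 characters left out ...]
-0.383  0.055]
{'clock': 0.7, 'q': array([-1.30197049e+00,  2.38196112e-01, -1.34753834e-02,  1.31918484e+00,
       -1.85358365e-05,  1.57079227e+00]), 'joint_velocities': array([-0.00084705, -0.00043647,  0.00037989,  0.00013422,  0.00064097,
        0.00083263]), 'joint_efforts': array([ 1.57499808e-04, -5.38430071e+01,  3.46649981e+01,  2.52609476e-03,
        1.06931529e-04,  3.98274565e-06]), 'ee_pos': array([ 0.13942778, -0.50612155,  0.23128786]), 'tool_rot': array([-3.11319872e+00, -4.20998946e-01,  4.14837028e-05]), 'ft_force': array([-0.57157032,  0.84191339, -0.64362049]), 'torque': array([ 0.0276654 , -0.0030742 ,  0.04926574]), 'finger_force': 0.0, 'width': 0.08549852860983123}
```

View pics/scene0.png

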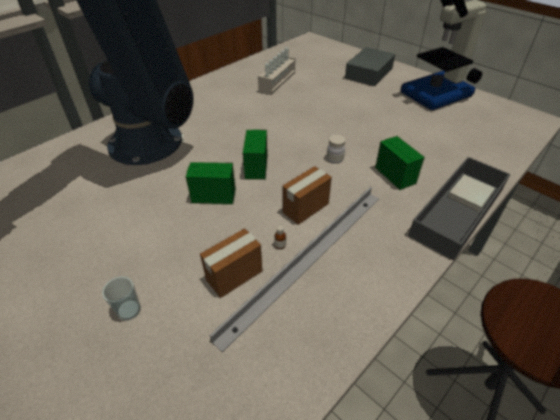

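View pics/top0.png

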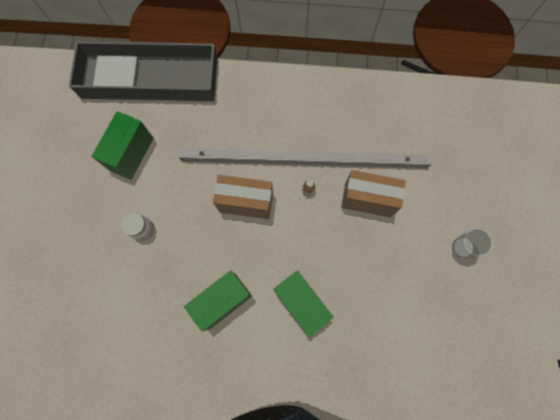

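Brown cartons stand at scene (307,194) and (232,262), i.e. top (243,196) and (374,194). The green boxes at top (123,145), (217,300) and (303,303) are look-alikes. The rail runs along row ~158, the vial is at (309,187), the jar at (136,226) and the beaker at (473,244). I'll measure these next.

```bash
cat > h.py <<'E'
from bench import *
import cv2,numpy as np
from scipy.spatial.transform import Rotation as R
def world(n,d):
    m=camera_model(n);f=210/np.tan(np.radians(m["fov_y"]/2))
    K=np.array([[f,0,m["cx"]],[0,f,m["cy"]],[0,0,1]])
    v,u=np.mgrid[0:420,0:560].astype(np.float32)
    s=cv2.undistortPoints(np.stack([u.ravel(),v.ravel()],1)[:,None],K,np.array([m["k1"],0,0,0.]))[:,0].reshape(420,560,2)
    P=np.stack([s[...,0]*d,-s[...,1]*d,-d,np.ones_like(d)],-1)@m["cam_to_world"].T
    P=P[...,:3]; P[d==0]=np.nan
    return P
def rect(P,mask):
    q=P[mask][:,:2]; (c,s,a)=cv2.minAreaRect((q*1000).astype(np.float32)); return np.round(c,1),np.round(s,1),round(a,1),len(q)
E
python3 - <<'E'
from h import *
for n in("top","scene"):
    d=np.load(f"pics/{n}0.npy"); p=cv2.imread(f"pics/{n}0.png").astype(int)
    P=world(n,d); z=P[...,2]; x,y=P[...,0],P[...,1]
    print(n,"bench z",np.nanmedian(z[(x>.45)&(x<.5)&(y>-.3)&(y<0)]))
    g=(p[...,1]>p[...,2]*1.5)&(p[...,1]>60)
    for nm,x0,y0 in(("L",.6,.136),("R",.62,-.144)):
        m=(z>.09)&(z<.112)&(np.hypot(x-x0,y-y0)<.1)&~g; print(nm,rect(P,m),np.nanmedian(z[m]))
    for nm,x0,y0 in(("g1",.37,.163),("g2",.38,-.01),("g3",.7,.415)):
        m=(z>.05)&g&(np.hypot(x-x0,y-y0)<.12); print(nm,rect(P,m),np.nanmax(z[m]))
    for nm,x0,y0 in(("vial",.64,-.005),("jar",.52,.363),("beaker",.545,-.38)):
        m=(z>.02)&(z<.1)&(np.hypot(x-x0,y-y0)<.055); print(nm,rect(P,m),np.nanmax(z[m]))
    m=(z>.018)&(z<.045)&(x>.67)&(x<.8)&(abs(y)<.32)&~g; print("rail",rect(P,m))
    q=P[m]
    for a,b in((-.28,-.2),(-.2,-.1),(-.1,0),(0,.1),(.1,.2),(.2,.28)):
        s=q[(q[:,1]>a)&(q[:,1]<b)]
        if len(s): print("  ",a,np.round([*np.percentile(s[:,0],[3,50,97]),np.median(s[:,2])],4))
E
```

```text
top bench z 0.0006426182807027225
L (array([606.2, 137.4]), array([121.3,  65.4]), 86.8, 1656) 0.10076031867240631
R (array([ 636. , -148.7]), array([119.4,  65. ]), 83.0, 1642) 0.10092274993256017
g1 (array([388.6, 144. ]), array([ 80. , 179.9]), 31.5, 1837) 0.10573599419453727
g2 (array([376.2,  21. ]), array([146.6, 113.7]), 42.2, 1795) 0.10666482758125784
g3 (array([706.9, 430.2]), array([ 63.3, 119.7]), 70.2, 1420) 0.10712381926231185
vial (array([644.4,  -6.4]), array([29.9, 24.2]), 80.0, 155) 0.06997310051148198
jar (array([521.1, 370.6]), array([53.1, 53.4]), 14.3, 662) 0.08006789972554973
beaker (array([ 538.9, -372.9]), array([61.1, 63. ]), 4.2, 806) 0.08908120747275172
rail (array([693.8,   7. ]), array([ 52., 599.]), 2.8, 1023)
   -0.28 [0.723  0.7263 0.7309 0.0297]
   -0.2 [0.7177 0.7218 0.7267 0.0295]
   -0.1 [0.7131 0.7168 0.7221 0.0292]
   0 [0.7079 0.7116 0.7176 0.0295]
   0.1 [0.7032 0.707  0.712  0.0296]
   0.2 [0.6995 0.7025 0.7075 0.029 ]
scene bench z 0.000636746386474818
L (array([605.9, 136.4]), array([123.7,  66.7]), 87.4, 879) 0.10051075690350508
R (array([ 636.9, -148.8]), array([121.2,  68. ]), 83.8, 1419) 0.10050146857058306
g1 (array([388.8, 145. ]), array([ 77.8, 176.2]), 31.4, 492) 0.1044000327229142
g2 (array([378.1,  18.3]), array([144.3, 114.3]), 41.9, 654) 0.10548149431757681
g3 (array([707.8, 429.8]), array([ 64.5, 119.9]), 72.0, 544) 0.1046245224775807
vial (array([650. , -10.3]), array([27.4, 24.6]), 42.0, 182) 0.06755410458100664
jar (array([522.6, 368.2]), array([53. , 53.2]), 76.8, 385) 0.07916974450661729
beaker (array([ 539.3, -373.3]), array([61.2, 64.5]), 65.5, 1102) 0.0899697987745317
rail (array([693.2,   6.8]), array([ 57.4, 599.2]), 2.2, 1103)
   -0.28 [0.7236 0.7288 0.7316 0.0294]
   -0.2 [0.6703 0.7232 0.7285 0.029 ]
   -0.1 [0.6744 0.7181 0.7219 0.0291]
   0 [0.7084 0.7135 0.7171 0.0288]
   0.1 [0.703  0.7082 0.7117 0.0283]
   0.2 [0.6993 0.7046 0.7077 0.0284]
```

Call:
arm_command:
  targets:
    - [0,0,0,0,0,0.92,85]
    - [0,0,0,0,0,0.92,85]
    - [0,0,0,0,0,0.92,85]
    - [0,0,0,0,0,0.92,85]
    - [0.87,-0.68,0,0,0,0,85]
    - [0.87,-0.68,0,0,0,0,85]
    - [0.87,-0.68,0,0,0,0,85]
    - [0.87,-0.68,0,0,0,0,85]
    - [0.87,-0.68,0,0,0,0,85]
    - [0.87,-0.68,0,0,0,0,85]

```text
clock: 1.53
ee_pos: [0.3103, -0.4018, 0.2314]
tool_rot: [3.136, -0.183, 0.0]
ft_force: [1.1, -0.8, 0.7]
width: 0.0851
finger_force: 0.0
```

Call:
arm_command:
  targets:
    - [0.87,-0.68,0,0,0,0,85]
    - [0.87,-0.68,0,0,0,0,85]
    - [0.87,-0.68,0,0,0,0,85]
    - [0.87,-0.68,0,0,0,0,85]
    - [0.87,-0.68,0,0,0,0,85]
    - [0.87,-0.68,0,0,0,0,85]
    - [0.87,-0.68,0,0,0,0,85]
    - [0.87,-0.68,0,0,0,0,85]
    - [0.87,-0.68,0,0,0,0,85]
    - [0.87,-0.68,0,0,0,0,85]

```text
clock: 2.37
ee_pos: [0.5935, -0.2293, 0.2313]
tool_rot: [-3.136, 0.183, -0.0]
ft_force: [-0.6, -0.6, 0.5]
width: 0.0849
finger_force: 0.0
```

```bash
cat >> h.py <<'E'
def plan(x,y,z,yaw):
    o=get_obs(); M=R.from_rotvec(o["tool_rot"]).as_matrix(); a=np.degrees(np.arctan2(M[1,0],M[0,0]))
    s=M.T@(np.array([x,y,z])-o["ee_pos"])/.03
    print("t",round(o["clock"],2),"pos",np.round(o["ee_pos"],4),"yaw",round(a,2),"toolz",np.round(M[:,2],3),"F",np.round(o["ft_force"],1),"w",round(o["width"],4))
    print("shift units",np.round(s,2),"turn z units",round((a-yaw)/6,2),"q",np.round(o["q"],2))
E
python3 -c "
from h import *
plan(.703,-.157,.08,-6.6)"
```

```text
t 2.37 pos [ 0.5935 -0.2293  0.2313] yaw -6.67 toolz [ 0.  0. -1.] F [-0.6 -0.6  0.5] w 0.0849
shift units [ 3.35 -2.82  5.04] turn z units -0.01 q [-0.37  0.43  0.28  1.41  0.    2.89]
```

Call:
arm_command:
  targets:
    - [0.67,-0.56,0,0,0,0,85]
    - [0.67,-0.56,0,0,0,0,85]
    - [0.67,-0.56,0,0,0,0,85]
    - [0.67,-0.56,0,0,0,0,85]
    - [0.67,-0.56,0,0,0,0,85]
    - [0,0,0,0,0,0,85]
    - [0,0,1,0,0,0,85]
    - [0,0,1,0,0,0,85]
    - [0,0,1,0,0,0,85]
    - [0,0,1,0,0,0,85]

```text
clock: 3.2
ee_pos: [0.7014, -0.1589, 0.1101]
tool_rot: [3.136, -0.183, 0.0]
ft_force: [1.0, -0.3, 0.0]
width: 0.0846
finger_force: 0.0
```

Call:
arm_command:
  targets:
    - [0,0,0.6,0,0,0,85]
    - [0,0,0.45,0,0,0,85]
    - [-0.3,0,0,0,0,0,85]
    - [-0.2,0,0,0,0,0,85]
    - [-0.1,0,0,0,0,0,85]

```text
clock: 3.62
ee_pos: [0.6829, -0.1568, 0.0799]
tool_rot: [-3.136, 0.183, 0.001]
ft_force: [-0.5, 0.1, -0.3]
width: 0.0851
finger_force: 0.0
```

```bash
python3 -c "
from h import *
plan(.635,-.150,.08,-6.6)
p,d=camera('scene'); cv2.imwrite('pics/s1.png',cv2.resize(p[180:360,150:420],None,fx=2.5,fy=2.5,interpolation=2))"
```

```text
t 3.62 pos [ 0.6829 -0.1568  0.0799] yaw -6.69 toolz [-0.001  0.    -1.   ] F [-0.5  0.1 -0.3] w 0.0851
shift units [-1.61 -0.04 -0.  ] turn z units -0.02 q [-0.23  0.61  0.19  1.15  0.    3.03]
```

View pics/s1.png

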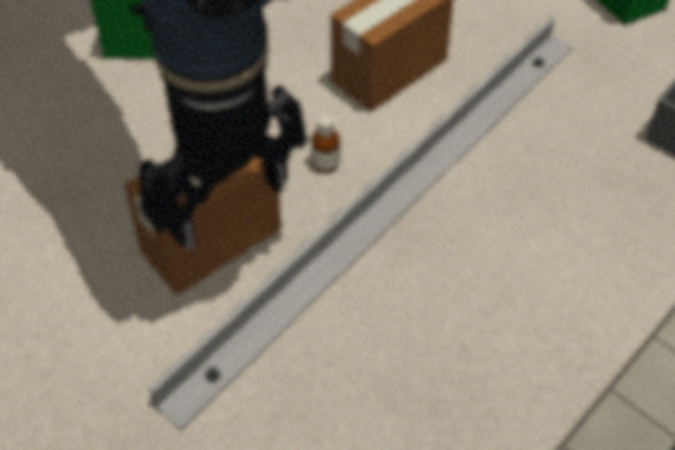

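The crop shows the open fingers behind the right carton's top edge at about (180,230) and (275,165). The vial at (325,145) is clear, so I'll tip slowly.

Call:
arm_command:
  targets:
    - [-0.15,0,0,0,0,0,85]
    - [-0.15,0,0,0,0,0,85]
    - [-0.15,0,0,0,0,0,85]
    - [-0.15,0,0,0,0,0,85]
    - [-0.15,0,0,0,0,0,85]
    - [-0.15,0,0,0,0,0,85]
    - [-0.15,0,0,0,0,0,85]

```text
clock: 4.25
ee_pos: [0.6521, -0.1529, 0.0799]
tool_rot: [-3.136, 0.183, -0.0]
ft_force: [1.6, -0.2, 2.1]
width: 0.0847
finger_force: 1.0
```

```bash
python3 -c "
from h import *
plan(.63,-.150,.08,-6.6)
p,d=camera('scene'); cv2.imwrite('pics/s2.png',cv2.resize(p[180:360,150:420],None,fx=2.5,fy=2.5,interpolation=2))"
```

```text
t 4.25 pos [ 0.6521 -0.1529  0.0799] yaw -6.68 toolz [ 0.  0. -1.] F [ 1.6 -0.2  2.1] w 0.0847
shift units [-0.74 -0.01 -0.  ] turn z units -0.01 q [-0.23  0.56  0.1   1.11  0.    3.03]
```

View pics/s2.png

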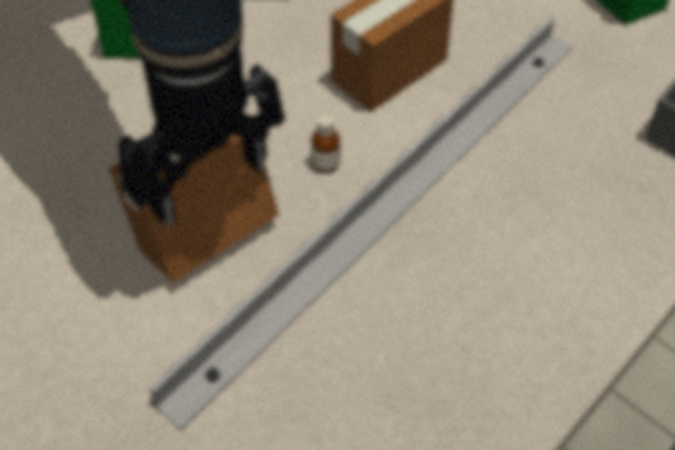

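The far bottom edge, at crop (170,280), has lifted, so the carton is tipping rather than sliding. Continuing.

Call:
arm_command:
  targets:
    - [-0.15,0,0,0,0,0,85]
    - [-0.15,0,0,0,0,0,85]
    - [-0.15,0,0,0,0,0,85]
    - [-0.12,0,0,0,0,0,85]
    - [-0.12,0,0,0,0,0,85]
    - [-0.1,0,0,0,0,0,85]
    - [0,0,0,0,0,0,85]
    - [0,0,0,0,0,0,85]

```text
clock: 4.97
ee_pos: [0.6288, -0.1502, 0.0797]
tool_rot: [-3.136, 0.183, 0.001]
ft_force: [0.0, -0.3, -0.5]
width: 0.085
finger_force: 0.0
```

```bash
python3 -c "
from h import *
plan(.63,-.150,.08,-6.6)
p,d=camera('scene'); cv2.imwrite('pics/s3.png',cv2.resize(p[180:360,150:420],None,fx=2.5,fy=2.5,interpolation=2))"
```

```text
t 4.97 pos [ 0.6288 -0.1502  0.0797] yaw -6.68 toolz [-0.  0. -1.] F [ 0.  -0.3 -0.5] w 0.085
shift units [ 0.04 -0.01 -0.01] turn z units -0.01 q [-0.23  0.52  0.03  1.08  0.    3.02]
```

View pics/s3.png

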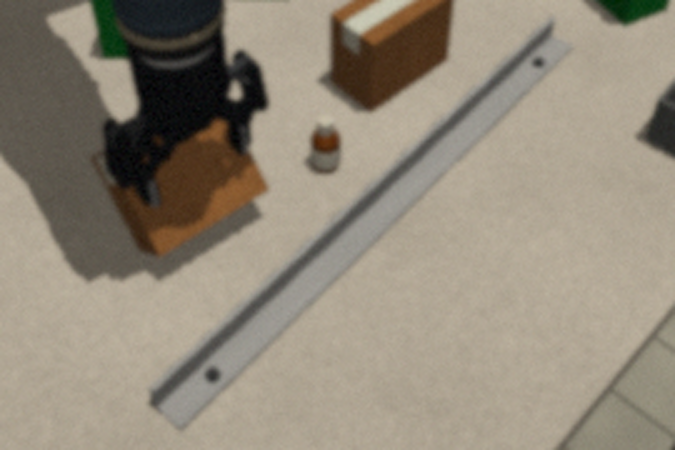

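The carton is now tilted about 30° or more. I'll nudge it a little further, then let it fall.

Call:
arm_command:
  targets:
    - [-0.1,0,0,0,0,0,85]
    - [-0.1,0,0,0,0,0,85]
    - [0,0,0,0,0,0,85]
    - [0,0,0,0,0,0,85]
    - [0,0,0,0,0,0,85]
    - [0,0,0,0,0,0,85]
    - [0,0,0,0,0,0,85]

```text
clock: 5.6
ee_pos: [0.6232, -0.1495, 0.0798]
tool_rot: [-3.136, 0.183, -0.0]
ft_force: [-1.0, -0.1, -0.3]
width: 0.0846
finger_force: 0.0
```

```bash
cat >> h.py <<'E'
def cartons(ys=((.06,.22),(-.24,-.06))):
    for n in("top","scene"):
        p,d=camera(n); P=world(n,d); x,y,z=np.moveaxis(P,-1,0); p=p.astype(int)
        br=(p[...,2]>p[...,1]*1.15)|((p.min(-1)>110))
        g=(p[...,1]>p[...,2]*1.5)
        for a,b in ys:
            for lo,hi in((.052,.072),(.072,.13)):
                m=(z>lo)&(z<hi)&(x>.42)&(x<.73)&(y>a)&(y<b)&~g&br
                if m.sum()>30: print(n,(a,b),lo,rect(P,m))
E
python3 -c "
from h import *
plan(.63,-.150,.08,-6.6); cartons()"
```

```text
t 5.6 pos [ 0.6232 -0.1495  0.0798] yaw -6.68 toolz [ 0.  0. -1.] F [-1.  -0.1 -0.3] w 0.0846
shift units [ 0.23 -0.01 -0.01] turn z units -0.01 q [-0.24  0.51  0.01  1.07  0.    3.02]
top (0.06, 0.22) 0.052 (array([530.7, 108.9]), array([155. , 131.3]), 21.7, 106)
top (0.06, 0.22) 0.072 (array([529.7, 142. ]), array([121.5, 218.3]), 86.6, 1775)
top (-0.24, -0.06) 0.052 (array([ 554.5, -107.5]), array([ 57.4, 100.1]), 82.0, 1153)
scene (0.06, 0.22) 0.052 (array([630.5, 124.6]), array([132.8,  54. ]), 61.5, 251)
scene (0.06, 0.22) 0.072 (array([605.3, 136.5]), array([123.2,  66.2]), 86.6, 1072)
scene (-0.24, -0.06) 0.052 (array([ 552.4, -139.7]), array([119.8, 100.5]), 83.5, 685)
scene (-0.24, -0.06) 0.072 (array([ 624.8, -149.1]), array([113.1,  21.2]), 83.9, 43)
```

The right carton is lying down: its top face is 120x100 mm at z≈0.064, centred at (0.552, -0.140). Next I lift, half-turn the tool (joint 6 range) and go to the left carton.

Call:
arm_command:
  targets:
    - [0,0,-1,0,0,0,85]
    - [0,0,-1,0,0,0,85]
    - [0,0,-1,0,0,0,85]
    - [0,0,-1,0,0,-1,85]
    - [0,0,0,0,0,-1,85]
    - [0,0,0,0,0,-1,85]
    - [0,0,0,0,0,-1,85]
    - [0,0,0,0,0,-1,85]
    - [0,0,0,0,0,-1,85]
    - [0,0,0,0,0,-1,85]

```text
clock: 6.53
ee_pos: [0.6231, -0.1495, 0.1998]
tool_rot: [-2.991, -0.961, -0.0]
ft_force: [0.6, 0.2, -0.2]
width: 0.0846
finger_force: 0.0
```

Call:
arm_command:
  targets:
    - [0,0,0,0,0,-1,85]
    - [0,0,0,0,0,-1,85]
    - [0,0,0,0,0,-1,85]
    - [0,0,0,0,0,-1,85]
    - [0,0,0,0,0,-1,85]
    - [0,0,0,0,0,-1,85]
    - [0,0,0,0,0,-1,85]
    - [0,0,0,0,0,-1,85]
    - [0,0,0,0,0,-1,85]
    - [0,0,0,0,0,-1,85]

```text
clock: 7.37
ee_pos: [0.6231, -0.1495, 0.1998]
tool_rot: [-2.11, -2.328, -0.0]
ft_force: [0.2, -0.3, -0.6]
width: 0.0851
finger_force: 0.0
```

Call:
arm_command:
  targets:
    - [0,0,0,0,0,-1,85]
    - [0,0,0,0,0,-1,85]
    - [0,0,0,0,0,-1,85]
    - [0,0,0,0,0,-1,85]
    - [0,0,0,0,0,-1,85]
    - [0,0,0,0,0,-1,85]
    - [0,0,0,0,0,-1,85]
    - [0,0,0,0,0,-1,85]
    - [0,0,0,0,0,-1,85]
    - [0,0,0,0,0,-1,85]

```text
clock: 8.2
ee_pos: [0.6231, -0.1495, 0.1998]
tool_rot: [-0.663, -3.071, -0.0]
ft_force: [-0.2, -0.1, -0.7]
width: 0.085
finger_force: 0.0
```

```bash
python3 -c "
from h import *
plan(.673,.134,.08,177)"
```

```text
t 8.2 pos [ 0.6231 -0.1495  0.1998] yaw 155.62 toolz [-0.  0. -1.] F [-0.2 -0.1 -0.7] w 0.085
shift units [2.39 9.3  3.99] turn z units -3.56 q [-0.24  0.45  0.22  1.34  0.    0.19]
```

Call:
arm_command:
  targets:
    - [0,0,0,0,0,-0.89,85]
    - [0,0,0,0,0,-0.89,85]
    - [0,0,0,0,0,-0.89,85]
    - [0,0,0,0,0,-0.89,85]
    - [-0.1,0.79,0,0,0,0,85]
    - [-0.1,0.79,0,0,0,0,85]
    - [-0.1,0.79,0,0,0,0,85]
    - [-0.1,0.79,0,0,0,0,85]
    - [-0.1,0.79,0,0,0,0,85]
    - [-0.1,0.79,0,0,0,0,85]

```text
clock: 9.03
ee_pos: [0.6494, -0.0075, 0.1998]
tool_rot: [0.091, 3.14, 0.0]
ft_force: [0.3, -0.7, 0.2]
width: 0.0848
finger_force: 0.0
```

Call:
arm_command:
  targets:
    - [-0.1,0.79,0,0,0,0,85]
    - [-0.1,0.79,0,0,0,0,85]
    - [-0.1,0.79,0,0,0,0,85]
    - [-0.1,0.79,0,0,0,0,85]
    - [-0.1,0.79,0,0,0,0,85]
    - [-0.1,0.79,0,0,0,0,85]
    - [0,0,0,0,0,0,85]

```text
clock: 9.62
ee_pos: [0.6758, 0.1364, 0.1993]
tool_rot: [-0.086, -3.14, -0.002]
ft_force: [-1.4, -0.0, -0.2]
width: 0.0852
finger_force: 0.0
```

```bash
python3 -c "
from h import *
plan(.673,.134,.08,177)"
```

```text
t 9.62 pos [0.6758 0.1364 0.1993] yaw 176.87 toolz [ 0.     0.001 -1.   ] F [-1.4 -0.  -0.2] w 0.0852
shift units [ 0.09 -0.09  3.98] turn z units -0.02 q [0.2  0.54 0.37 1.4  0.   0.25]
```

Call:
arm_command:
  targets:
    - [0,0,1,0,0,0,85]
    - [0,0,1,0,0,0,85]
    - [0,0,1,0,0,0,85]
    - [0,0,0.6,0,0,0,85]
    - [0,0,0.38,0,0,0,85]
    - [0.3,0,0,0,0,0,85]
    - [0.2,0,0,0,0,0,85]
    - [0.15,0,0,0,0,0,85]
    - [0.15,0,0,0,0,0,85]
    - [0.15,0,0,0,0,0,85]

```text
clock: 10.45
ee_pos: [0.6473, 0.134, 0.0815]
tool_rot: [0.091, 3.138, 0.001]
ft_force: [2.6, -0.3, 0.6]
width: 0.0847
finger_force: 0.9
```

Call:
arm_command:
  targets:
    - [0.15,0,0,0,0,0,85]
    - [0.15,0,0,0,0,0,85]
    - [0.15,0,0,0,0,0,85]
    - [0.15,0,0,0,0,0,85]
    - [0.15,0,0,0,0,0,85]
    - [0.15,0,0,0,0,0,85]
    - [0.15,0,0,0,0,0,85]
    - [0.12,0,0,0,0,0,85]
    - [0.12,0,0,0,0,0,85]
    - [0.1,0,0,0,0,0,85]

```text
clock: 11.28
ee_pos: [0.6047, 0.1364, 0.0802]
tool_rot: [-0.091, -3.14, 0.0]
ft_force: [0.7, -0.3, 1.4]
width: 0.0849
finger_force: 0.3
```

```bash
python3 -c "
from h import *
plan(.593,.14,.08,177)"
```

```text
t 11.28 pos [0.6047 0.1364 0.0802] yaw 176.68 toolz [-0.001 -0.    -1.   ] F [ 0.7 -0.3  1.4] w 0.0849
shift units [0.4  0.1  0.01] turn z units -0.05 q [ 0.22  0.48 -0.04  1.05  0.    0.28]
```

Call:
arm_command:
  targets:
    - [0.1,0,0,0,0,0,85]
    - [0.1,0,0,0,0,0,85]
    - [0.1,0,0,0,0,0,85]
    - [0.1,0,0,0,0,0,85]
    - [0,0,0,0,0,0,85]
    - [0,0,0,0,0,0,85]
    - [0,0,0,0,0,0,85]
    - [0,0,0,0,0,0,85]
    - [0,0,-0.5,0,0,0,85]
    - [0,0,-1,0,0,0,85]

```text
clock: 12.12
ee_pos: [0.5914, 0.1365, 0.1226]
tool_rot: [-0.091, -3.134, 0.002]
ft_force: [0.6, 0.5, -0.2]
width: 0.085
finger_force: 0.0
```

Call:
arm_command:
  targets:
    - [0,0,-1,0,0,0,85]
    - [0,0,-1,0,0,0,85]
    - [0,0,-1,0,0,0,85]

```text
clock: 12.37
ee_pos: [0.5933, 0.137, 0.2168]
tool_rot: [-0.091, -3.14, -0.0]
ft_force: [1.2, 1.0, 0.1]
width: 0.0846
finger_force: 0.0
```

```bash
python3 -c "
from h import *
plan(.593,.14,.08,177); cartons()
p,d=camera('scene'); cv2.imwrite('pics/s4.png',cv2.resize(p[110:350,130:450],None,fx=2.4,fy=2.4,interpolation=2))"
```

```text
t 12.37 pos [0.5933 0.137  0.2168] yaw 176.68 toolz [-0.  0. -1.] F [1.2 1.  0.1] w 0.0846
shift units [0.02 0.1  4.56] turn z units -0.05 q [0.23 0.39 0.17 1.35 0.   0.28]
top (-0.24, -0.06) 0.052 (array([ 551.2, -138.4]), array([118.5, 101. ]), 83.1, 2476)
scene (0.06, 0.22) 0.052 (array([522. , 141.1]), array([122.9, 102.6]), 87.3, 1106)
scene (-0.24, -0.06) 0.052 (array([ 551.6, -139.2]), array([120.1, 102.8]), 83.0, 1693)
```

View pics/s4.png

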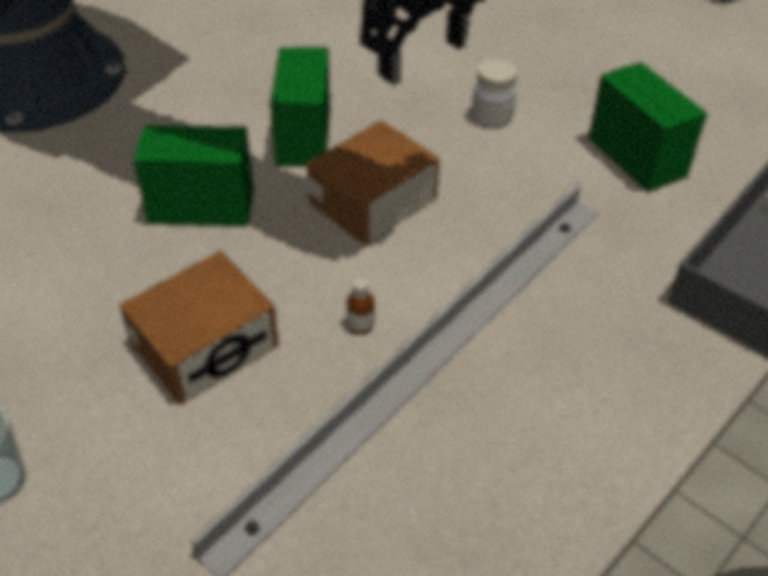

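The right carton carries the stamp: the ring and bar are at crop (228,353). The left carton's label is blank, at (405,200). The vial at (360,305) is still standing. Only two brown cartons exist and the green boxes are decoys. I'll go behind the stamped carton, square the tool to the rail (yaw 2.8°+180°) and push.

Call:
arm_command:
  targets:
    - [0,0,0,0,0,-0.51,85]
    - [0,0,0,0,0,-0.51,85]
    - [0.39,-0.76,0,0,0,0,85]
    - [0.39,-0.76,0,0,0,0,85]
    - [0.39,-0.76,0,0,0,0,85]
    - [0.39,-0.76,0,0,0,0,85]
    - [0.39,-0.76,0,0,0,0,85]
    - [0.39,-0.76,0,0,0,0,85]
    - [0.39,-0.76,0,0,0,0,85]
    - [0.39,-0.76,0,0,0,0,85]

```text
clock: 13.35
ee_pos: [0.5077, -0.0507, 0.2142]
tool_rot: [0.077, -3.139, -0.0]
ft_force: [0.4, 0.2, -0.1]
width: 0.0851
finger_force: 0.0
```

Call:
arm_command:
  targets:
    - [0.39,-0.76,0,0,0,0,85]
    - [0.39,-0.76,0,0,0,0,85]
    - [0.39,-0.76,0,0,0,0,85]
    - [0.39,-0.76,0,0,0,0,85]
    - [0,0,0,0,0,0,85]
    - [0,0,0,0,0,0,85]

```text
clock: 13.85
ee_pos: [0.4657, -0.1439, 0.2145]
tool_rot: [0.073, -3.139, -0.001]
ft_force: [0.9, 0.9, -0.5]
width: 0.0847
finger_force: 0.0
```

```bash
python3 -c "
from h import *
plan(.465,-.143,.018,182.8-360)"
```

```text
t 13.85 pos [ 0.4657 -0.1439  0.2145] yaw -177.34 toolz [-0.001  0.001 -1.   ] F [ 0.9  0.9 -0.5] w 0.0847
shift units [0.01 0.03 6.55] turn z units -0.02 q [-0.3   0.18 -0.13  1.26  0.   -0.35]
```

Call:
arm_command:
  targets:
    - [0,0,1,0,0,0,85]
    - [0,0,1,0,0,0,85]
    - [0,0,1,0,0,0,85]
    - [0,0,1,0,0,0,85]
    - [0,0,1,0,0,0,85]
    - [0,0,0.7,0,0,0,85]
    - [0,0,0.5,0,0,0,85]
    - [0,0,0.3,0,0,0,85]
    - [-0.3,0,0,0,0,0,85]
    - [-0.2,0,0,0,0,0,85]

```text
clock: 14.68
ee_pos: [0.4825, -0.1419, 0.0204]
tool_rot: [0.077, -3.14, -0.0]
ft_force: [0.1, -0.4, 0.6]
width: 0.0851
finger_force: 0.5
```

Call:
arm_command:
  targets:
    - [-0.15,0,0,0,0,0,85]
    - [-0.15,0,0,0,0,0,85]
    - [-0.15,0,0,0,0,0,85]
    - [-0.15,0,0,0,0,0,85]
    - [-0.15,0,0,0,0,0,85]
    - [-0.15,0,0,0,0,0,85]
    - [-0.15,0,0,0,0,0,85]
    - [-0.15,0,0,0,0,0,85]
    - [-0.15,0,0,0,0,0,85]
    - [-0.15,0,0,0,0,0,85]

```text
clock: 15.52
ee_pos: [0.5261, -0.1398, 0.0205]
tool_rot: [0.077, -3.139, -0.001]
ft_force: [-5.2, -0.6, 5.0]
width: 0.085
finger_force: 3.0
```

```bash
python3 -c "
from h import *
plan(.608,-.137,.018,182.8-360);cartons()"
```

```text
t 15.52 pos [ 0.5261 -0.1398  0.0205] yaw -177.19 toolz [-0.001  0.001 -1.   ] F [-5.2 -0.6  5. ] w 0.085
shift units [-2.73 -0.04  0.08] turn z units 0.0 q [-0.26  0.43 -0.32  0.83  0.   -0.31]
top (0.06, 0.22) 0.052 (array([523.3, 142.3]), array([120.6, 100.7]), 86.7, 2502)
top (-0.24, -0.06) 0.052 (array([ 591.4, -114.5]), array([92.1, 86.6]), 2.2, 1188)
scene (0.06, 0.22) 0.052 (array([521.5, 141.3]), array([123.5, 103.7]), 87.2, 1124)
scene (-0.24, -0.06) 0.052 (array([ 584.8, -131.6]), array([113.1, 121.7]), 3.9, 1836)
scene (-0.24, -0.06) 0.072 (array([ 535.4, -143.6]), array([139.5,  31.8]), 87.6, 115)
```

Call:
arm_command:
  targets:
    - [-0.15,0,0,0,0,0,85]
    - [-0.15,0,0,0,0,0,85]
    - [-0.15,0,0,0,0,0,85]
    - [-0.15,0,0,0,0,0,85]
    - [-0.15,0,0,0,0,0,85]
    - [-0.15,0,0,0,0,0,85]
    - [-0.15,0,0,0,0,0,85]
    - [-0.15,0,0,0,0,0,85]
    - [-0.15,0,0,0,0,0,85]
    - [-0.15,0,0,0,0,0,85]

```text
clock: 16.45
ee_pos: [0.5719, -0.1379, 0.0204]
tool_rot: [0.077, -3.141, -0.0]
ft_force: [-2.7, 0.3, 1.5]
width: 0.085
finger_force: 1.5
```

```bash
python3 -c "
from h import *
plan(.608,-.137,.018,182.8-360)
p,d=camera('scene');P=world('scene',d);x,y,z=np.moveaxis(P,-1,0)
g=(z>.058)&(z<.07)&(y>-.24)&(y<-.06)&(x>.6)&(x<.73)
for a in np.arange(-.19,-.08,.02):
  s=x[g&(abs(y-a)<.01)]; print(round(a,2),len(s),np.percentile(s,97) if len(s) else 0)
r=(z>.018)&(z<.045)&(x>.69)&(x<.8)
for a in np.arange(-.19,-.08,.02):
  s=x[r&(abs(y-a)<.01)]; print('rail',round(a,2),len(s),np.percentile(s,[3,50]) if len(s) else 0)
"
```

```text
t 16.45 pos [ 0.5719 -0.1379  0.0204] yaw -177.2 toolz [-0.  0. -1.] F [-2.7  0.3  1.5] w 0.085
shift units [-1.2  -0.03  0.08] turn z units 0.0 q [-0.24  0.49 -0.21  0.87  0.   -0.29]
-0.19 169 0.6859212098815732
-0.17 296 0.6858729120907658
-0.15 284 0.6848030474826953
-0.13 268 0.6844238048405568
-0.11 256 0.6829334079987757
-0.09 244 0.6816595476542834
rail -0.19 42 [0.72342531 0.72725573]
rail -0.17 42 [0.72188915 0.72629505]
rail -0.15 37 [0.72138635 0.72521817]
rail -0.13 41 [0.71971496 0.72438973]
rail -0.11 32 [0.71776391 0.72208041]
rail -0.09 36 [0.71618278 0.72037732]
```

Call:
arm_command:
  targets:
    - [-0.15,0,0,0,0,0,85]
    - [-0.15,0,0,0,0,0,85]
    - [-0.15,0,0,0,0,0,85]
    - [-0.15,0,0,0,0,0,85]
    - [-0.15,0,0,0,0,0,85]
    - [-0.15,0,0,0,0,0,85]
    - [-0.06,0,0,0,0,0,85]
    - [-0.05,0,0,0,0,0,85]
    - [-0.05,0,0,0,0,0,85]

```text
clock: 17.25
ee_pos: [0.6031, -0.1364, 0.0204]
tool_rot: [0.077, -3.14, -0.0]
ft_force: [-3.4, 0.5, 1.7]
width: 0.0848
finger_force: 1.7
```

Call:
arm_command:
  targets:
    - [-0.05,0,0,0,0,0,85]
    - [-0.04,0,0,0,0,0,85]

```text
clock: 17.42
ee_pos: [0.6061, -0.1363, 0.0204]
tool_rot: [-0.077, 3.141, 0.0]
ft_force: [-2.2, -0.9, 0.7]
width: 0.0854
finger_force: 1.4
```

Call:
arm_command:
  targets:
    - [-0.04,0,0,0,0,0,85]
    - [-0.03,0,0,0,0,0,85]

```text
clock: 17.58
ee_pos: [0.607, -0.1362, 0.0204]
tool_rot: [0.077, -3.139, -0.0]
ft_force: [-10.1, -1.1, 7.3]
width: 0.0853
finger_force: 5.2
```

Call:
arm_command:
  targets:
    - [-0.03,0,0,0,0,0,85]
    - [0,0,0,0,0,0,85]

```text
clock: 17.75
ee_pos: [0.607, -0.1362, 0.0204]
tool_rot: [0.076, -3.137, -0.0]
ft_force: [-11.2, -1.7, 7.3]
width: 0.0853
finger_force: 5.5
```

```bash
python3 -c "
from h import *
plan(.608,-.137,.018,182.8-360);cartons()
p,d=camera('scene'); cv2.imwrite('pics/s5.png',cv2.resize(p[110:350,130:450],None,fx=2.4,fy=2.4,interpolation=2))"
```

```text
t 17.75 pos [ 0.607  -0.1362  0.0204] yaw -177.21 toolz [-0.003 -0.    -1.   ] F [-11.2  -1.7   7.3] w 0.0853
shift units [-0.03 -0.03  0.08] turn z units -0.0 q [-0.22  0.54 -0.11  0.92 -0.   -0.27]
top (0.06, 0.22) 0.052 (array([504.2, 143.3]), array([120.2, 139.1]), 86.7, 2509)
top (-0.24, -0.06) 0.052 (array([ 675.1, -106.2]), array([86.4, 77.3]), 3.0, 937)
scene (0.06, 0.22) 0.052 (array([521.6, 140.9]), array([123.1, 103.7]), 87.0, 1121)
scene (-0.24, -0.06) 0.052 (array([ 662.1, -128.4]), array([115.7, 121.7]), 3.2, 2065)
scene (-0.24, -0.06) 0.072 (array([ 613.9, -136.7]), array([ 33.8, 141.8]), 0.1, 103)
```

View pics/s5.png

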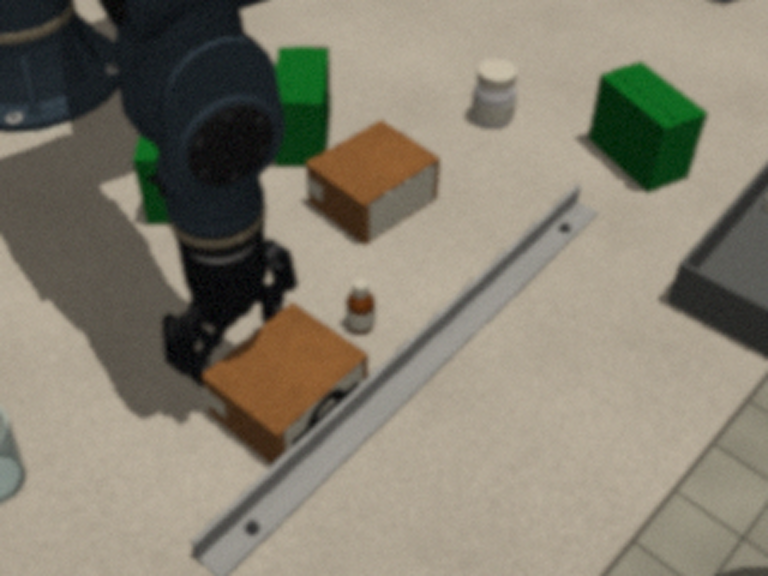

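The stamped carton sits flat along the rail, edge from (275,455) to (365,360), with 11 N of contact force. The plain carton is well short of it and the vial is untouched. I'll back off, lift and verify.

Call:
arm_command:
  targets:
    - [0.1,0,0,0,0,0,85]
    - [0.3,0,0,0,0,0,85]
    - [0.5,0,0,0,0,0,85]
    - [0.5,0,0,0,0,0,85]
    - [0.3,0,-0.3,0,0,0,85]
    - [0,0,-1,0,0,0,85]
    - [0,0,-1,0,0,0,85]
    - [0,0,-1,0,0,0,85]
    - [0,0,-1,0,0,0,85]
    - [0,0,-1,0,0,0,85]

```text
clock: 18.73
ee_pos: [0.5579, -0.1386, 0.182]
tool_rot: [-0.077, 3.139, -0.0]
ft_force: [0.9, 0.5, -0.2]
width: 0.0856
finger_force: 0.0
```

```bash
python3 -c "
from h import *
plan(.608,-.137,.018,182.8-360);cartons()
p,d=camera('scene');P=world('scene',d);x,y,z=np.moveaxis(P,-1,0)
g=(z>.058)&(z<.07)&(y>-.24)&(y<-.06)&(x>.6)&(x<.74)
for a in np.arange(-.18,-.08,.02):
  s=x[g&(abs(y-a)<.01)]; print(round(a,2),len(s),np.percentile(s,97) if len(s) else 0)
for nm,x0,y0 in(('vial',.64,-.005),('jar',.52,.363),('beaker',.545,-.38)):
  m=(z>.02)&(z<.1)&(np.hypot(x-x0,y-y0)<.055); print(nm,rect(P,m),np.nanmax(z[m]))
"
```

```text
t 18.73 pos [ 0.5579 -0.1386  0.182 ] yaw -177.2 toolz [ 0.002 -0.    -1.   ] F [ 0.9  0.5 -0.2] w 0.0856
shift units [-1.66 -0.03  5.47] turn z units -0.0 q [-0.24  0.34  0.01  1.23  0.   -0.29]
top (0.06, 0.22) 0.052 (array([523.1, 142.2]), array([120.4, 100.8]), 86.9, 2504)
top (-0.24, -0.06) 0.052 (array([ 669.1, -126.9]), array([102., 118.]), 2.7, 1716)
scene (0.06, 0.22) 0.052 (array([521.9, 140.3]), array([121.8, 102.9]), 86.9, 1128)
scene (-0.24, -0.06) 0.052 (array([ 669.4, -127.5]), array([101.8, 121.5]), 2.9, 2035)
-0.18 347 0.7202074499708511
-0.16 356 0.7207287991899786
-0.14 337 0.7192326768182881
-0.12 328 0.7185241890156349
-0.1 316 0.7156145428587334
vial (array([650.1, -10.5]), array([27.6, 24.2]), 40.2, 181) 0.0677763761051493
jar (array([524. , 367.2]), array([55.6, 49.8]), 39.4, 386) 0.07919607827682262
beaker (array([ 539.8, -373.5]), array([63.7, 62.1]), 4.5, 1104) 0.0892468002660991
```

```bash
python3 -c "
from bench import *
print(close_job())"
```

```text
the job is handed in; nothing more can be done
None
```

I tipped both cartons towards the robot and pushed the stamped one (the right-hand carton) until its underside was flat against the rail; the plain one lies well short of it, and the bottle, jar and beaker were untouched when I handed the job in at about 19 s.

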